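Bolt the chest down and hold its heavy lid at the balance

ROBOT

A 6-joint arm with a two-finger parallel gripper is mounted at the origin on a cart in front of the work surface, level with it; the furniture and walls round the work are solid. World frame = base frame: x ahead of the robot, y to its left, z up, the work surface at z = 0. Lengths are in m, angles in rad, forces in N, time in s.
With the tool pointing down it reaches from about 0.225 to 0.875 m from the base axis. Payload 3.4 kg.
Tool frame: the origin (TCP) lies midway between the tips of the shut fingers; the grasp point (between the pads) lies behind it (manip.grip_point_offset is the z of the grasp point in the tool frame, in m); z points along the fingers, x is the direction in which the jaws open and shut, and the axes are right-handed (so a half turn about z gives the same grasp; the last joint's range is limited). The gripper opens to 85 mm and grips with 20 to 120 N. Pads are 22 mm wide; open, the fingers measure 114 mm over their backs; the gripper's body (76 mm by 85 mm) begins 54 mm behind the grasp point. The pads swing forward as they close: fully open they stand 13 mm farther back than shut.
Start: joints at [-1.4, 0.276, 1.505, -0, 1.361, -0.121], TCP at [0.165, -0.551, 0.231] pointing down, gripper open.
Joint ranges: [-2.89, 2.89], [-0.75, 2.08], [0.22, 2.7], [-1.18, 4.32], [0.11, 2.71], [-2.7, 2.7]. Speed limits (rad/s): [2.57, 2.57, 3.14, 3.14, 3.14, 3.14].

INTERFACE

Orientations are given as a unit quaternion [w, x, y, z].
In Python, from rig import manip, eyes, recognise, regions_of, mark_of gives the robot as it stands.
- The arm moves only by the shell command python3 -m inch 'ROWS' [FORCE]. ROWS is JSON, a list of rows, each a list of 5 numbers: the gripper command: -1 is shut, 1 is fully open, values between are in proportion, then the shift along the tool's x, y, z in mm, then the turn about the tool's z in degrees. A call has 1 to 20 rows; each row shifts and turns the pose as measured when the row begins, along the tool's axes as they then stand; what a row does not reach is not made up. A row lasts 1/12 s, in which the tool goes at most 41.7 mm and 7.16 degrees, less where a joint would pass 70% of its speed; a pose out of reach is approached as far as the arm can. A call with a gripper value outside its range is refused whole. The fingers move at their own pace and stop on an object; FORCE is the grip in N (left out, the last holds). Time passes only in rows, so rows that do not move let the fingers close. It gives the time, the measured TCP pose, the force and the opening at its end, in the units of the state.
- manip.get_state(): the state, without advancing time (a new reading comes with each control period).
- eyes.get_image(name): name is "scene" or "top" or "wrist"; returns a dict with "frame" (400x640x3 uint8, red, green, blue), "K" (3x3 intrinsics, pixels), "rvec" (rotation vector, rad) and "tvec" (3), from world to camera coordinates, as OpenCV has them; the wrist camera has in their place "mount" (4x4, takes a point from camera to tool coordinates, whose origin is the TCP and whose axes are the tool frame's). Camera axes: x right, y down, z forward; pixel columns grow to the right and rows downward; lengths in m; the calibration is good to about 2 mm. The wrist camera is an equidistant fisheye: a pixel r from the principal point sees the ray r / f radians off the axis. A picture is of the moment at which its call begins: read the wrist's pose just before it. There is no depth.
- manip.sign_off(): hands the job in, once; it reports no verdict.
Trained networks look in a picture, given as the dict that the camera call returned (one of the last four; its "shot" number tells which), for a name from the list of things; names that differ only in an ending like _2 or _b are one class to them, and where a whole thing is asked for, a point or a joint stands for the part that bears it (a point fixed in the world has none). Each returns a list of dicts, best first, with "confidence" (0 to 1); they miss things now and then, are a little off and sometimes report something else, mostly with a low value. They report only what shows in the picture. A call takes as long as a camera call.
- recognise(picture, target): "bbox" ([left, top, width, height] in pixels, round what is visible of it).
- regions_of(picture, target): "mask" (400x640 bool, what is visible of it) and "bbox" ([left, top, width, height] in pixels, round what is visible of it).
- mark_of(picture, target): "point" ([row, column] in pixels: a listed point, or the origin of a listed thing).
The state is a dict: "clock": time; "qpos": joint angles; "qd": joint speeds; "effort": joint torques, N m; "position": TCP position; "ee_rot": TCP orientation; "contact_force": force on the tool from outside, world axes, zero at the start; "moment": the same for the moment, N m; "width": finger opening in m.
Only numpy, scipy, OpenCV 4.12 (cv2) and the standard library are available. Lean on these libraries where they do the work, as an engineer would, in place of code of your own. Each camera call takes 0.05 s, during which the arm holds its last target.

TASK

I want to screw the stay back on to the lid of this small tool chest, so please hold the lid up for me. First pull the chest's bolt fully home into the keeper on the bench so that the chest cannot kick up, then raise the lid by its bow handle, without ever letting it drop or go over backwards, until it stands plumb upright at its balance point. Do not shove the chest about, leave the other things on the bench alone, and finish while still holding the handle, with the lid at rest there.

Things in the scene. Friction and masses are not known exactly. Their poses are not given: they have to be found in the camera images.
- chest: small wooden tool chest, loose on the bench, about 1.5 kg without its lid. Origin: on the bench under the middle of the box; x axis from front (handle side) to back (hinges), y to the left, z up. Box: x -80 to 80, y -110 to 110 mm, rim 88 mm high; it stands on a plinth board 18 mm thick, x -85 to 85, that runs out at the right to y = -195 as a ledge for the bolt. The tools in it are fixed
- lid (a joint): angle of the lid about its hinge, rad: 0 shut (flat), 1.57 plumb upright, which is the balance point (its centre of mass lies straight above the hinge axis, within 0.02 rad); below that it falls shut, beyond it falls over backwards, to a stop at 1.95. No stay, no spring, almost no friction. The lid with its let-in steel plate weighs about 0.9 kg, 164 x 226 x 15 mm
- lid_hinge (a point): middle of the hinge axis, which runs along the chest's y axis; at x 86 mm, z 100.5 mm in the chest's frame
- lid_handle (a point): middle of the bow handle's bar: round steel, 12 mm thick, parallel to the hinge axis, straight over 86 mm, on two arms in the plane of the lid. It is 218 mm from the hinge axis, with 42 mm free between bar and lid. Lid shut: in front of the chest, z 100.5 mm; upright: above the lid, z 318 mm. Gripped from above, a finger either side, it turns between the fingers as the lid swings
- bolt (a joint): travel of the tower bolt on the ledge, m: 0 fully drawn, 0.036 fully home in the keeper (a stop); it slides along the chest's -x, towards the front, rubs with about 1.5 N and stays where it is left. Starts drawn, between 0 and 0.006
- bolt_knob (a point): grip point of the bolt's upright round steel knob, 14 mm thick; it moves with the bolt. This point is 60 mm above the bench, the knob's top at 74 mm, its lower end at 42 mm; the guide straps and plate under it reach up to 37 mm. It is 44 mm to the right of the lid's right edge, the lid's top being 105 mm high
- bolt_tip (a point): centre of the front end of the bolt's round pin, 10 mm thick, 27 mm above the bench
- keeper: keeper: a steel staple on a wooden pad 26 x 66 x 18 mm, screwed to the bench in front of the chest's ledge, in line with the bolt. Origin: on the bench under its middle; its axes are parallel to the chest's
- keeper_hole (a point): middle of the staple's opening, which is 20 mm long along the bolt, 15 mm wide and about 15 mm high, 27 mm above the bench; with the bolt home its pin's end is 6 mm past this point
- lid_stay: folded steel lid stay, 190 x 13 x 12 mm, lying on the bench left of the chest: leave alone. Origin under its middle
- screwdriver_small: screwdriver with a light handle, 149 mm long, lying on the bench right of the chest: leave alone
- glue_tin: round tin, 89 mm across and 76 mm high, standing at the right of the bench: leave alone
- jar: round jar with a pale lid, 69 mm across and 73 mm high, standing at the right of the bench: leave alone
- bone_folder: flat pale bone folder, 136 x 20 x 6 mm, lying near the front edge near the chest: leave alone
- pincers: pincers, 186 mm long, lying left of the chest: leave alone

How it is judged:
On the way, in this order (a step that is already met when the one before it is completed fails the run):
1. the bolt is fully home in the keeper (within 5 mm of its stop) while the lid is still shut (value of joint bolt above 0.031 m and horizontal distance between bolt_tip and keeper_hole below 0.012 m and value of joint lid below 0.1 rad), for 0.2 s.
2. the lid is raised by more than 0.6 rad with the bolt still home (value of joint lid above 0.6 rad and value of joint bolt above 0.031 m), for 0.1 s.
At the end, for the whole second after the job is handed in: the lid stands between 1.49 and 1.65 rad (upright within about 4.5 degrees) and at rest, held by the fingers (they touch it with at least 0.5 N), the bolt is home (travel over 0.031 m, its pin in the keeper), and the chest still stands level within 15 mm of where it stood (value of joint lid between 1.49 and 1.65 rad and velocity of joint lid between -0.05 and 0.05 rad/s and contact force between the fingers and lid above 0.5 N and value of joint bolt above 0.031 m and horizontal distance between bolt_tip and keeper_hole below 0.012 m and distance of chest from where it was at the start of the episode below 0.015 m and angle between chest's own z axis and vertical below 0.05 rad); the arm keeps its last pose, push and grip.
It fails at once if the lid goes over backwards (beyond 1.75 rad) (value of joint lid above 1.75 rad).
It fails at once if the lid is let drop (it swings shut faster than 1.5 rad/s) (velocity of joint lid below -1.5 rad/s).
It fails at once if the chest kicks up or is shoved by more than 25 mm (angle between chest's own z axis and vertical above 0.12 rad or distance of chest from where it was at the start of the episode above 0.025 m).
It fails at once if another thing on the bench is moved by more than 15 mm (distance of any of lid_stay, screwdriver_small, glue_tin, jar, bone_folder, pincers from where it was at the start of the episode above 0.015 m).
It also fails if it takes over 48 s, if anything falls off the work surface, if the arm or the gripper's body presses on something with over 40 N, if the wrist force passes 120 N, or if a joint passes its speed limit or range.

## Working session

There is one attempt and no reset: what is moved stays moved. The work goes in short steps, Python scripts to look and compute and a shell command to move; the robot and the scene stay as the last step left them, time stands still between calls to the robot, and variables do not carry over. Pictures are saved under pics/ and viewed, and the job is handed in when it is done.

```bash
ls; mkdir -p pics
cat > h.py <<'E'
import numpy as np,cv2
from rig import manip,eyes,recognise,regions_of,mark_of
def ray(p,rc):
    R=cv2.Rodrigues(np.array(p['rvec'],float))[0];t=np.array(p['tvec'],float).ravel();K=np.array(p['K'])
    d=R.T@np.linalg.inv(K)@np.array([rc[1],rc[0],1.0]);return -R.T@t,d
def at_z(p,rc,z):
    o,d=ray(p,rc);return o+d*(z-o[2])/d[2]
def proj(p,X):
    return cv2.projectPoints(np.array(X,float).reshape(-1,3),np.array(p['rvec'],float),np.array(p['tvec'],float),np.array(p['K'],float),None)[0][:,0]
E
python3 - <<'E'
from h import *
s=manip.get_state();print(s, manip.grip_point_offset)
Z=dict(chest=0,lid_hinge=.1005,lid_handle=.1005,bolt_knob=.06,bolt_tip=.027,keeper=0,keeper_hole=.027,lid_stay=0,screwdriver_small=0,glue_tin=0,jar=0,bone_folder=0,pincers=0)
for n in ['top','scene']:
    p=eyes.get_image(n);cv2.imwrite(f'pics/{n}0.png',p['frame'][:,:,::-1])
    for k,z in Z.items():
        m=mark_of(p,k)
        for q in m[:2]: print(n,k,np.round(q['point'],1),round(q['confidence'],2),np.round(at_z(p,q['point'],z),4))
E
```

```text
pics
{'clock': 0.0, 'qpos': array([-1.39999302e+00,  2.76600674e-01,  1.50613641e+00,  6.41473743e-06,
        1.36070068e+00, -1.20995913e-01]), 'qd': array([-0.00027303, -0.00015918,  0.00046133, -0.00131643,  0.00235673,
        0.00093799]), 'effort': array([-1.10584020e-03, -4.16766930e+01, -2.45803428e+01, -2.33079084e-05,
        1.10129084e-02,  3.03765589e-06]), 'position': array([ 0.16532219, -0.55016776,  0.23043517]), 'ee_rot': array([-6.38169611e-04,  8.02394376e-01, -5.96793443e-01, -6.66223883e-04]), 'contact_force': array([-0.48817421,  0.01275324, -0.01769008]), 'moment': array([ 0.01399779, -0.01813134,  0.00711756]), 'width': 0.08526861724595423} -0.0187
top chest [175.5 321.7] 0.77 [ 0.5932 -0.0646  0.    ]
top lid_hinge [142.  327.5] 0.98 [ 0.6778 -0.083   0.1005]
top lid_hinge [184.5 370.2] 0.72 [ 0.5488 -0.2043  0.1005]
top lid_handle [213.2 311. ] 0.77 [ 0.469  -0.0297  0.1005]
top lid_handle [206.  365.6] 0.36 [ 0.4862 -0.1888  0.1005]
top bolt_knob [181.8 369.9] 0.59 [ 0.5618 -0.2092  0.06  ]
top keeper [220.7 359.3] 0.62 [ 0.4465 -0.1797  0.    ]
top keeper
[... 1072 characters left out ...]
.3 361.9] 0.44 [ 0.4894 -0.2158  0.027 ]
scene keeper [213.6 365.7] 0.48 [ 0.4458 -0.1854 -0.    ]
scene keeper_hole [203.8 369.2] 0.77 [ 0.4504 -0.2046  0.027 ]
scene lid_stay [232.  253.9] 0.67 [0.6426 0.1009 0.    ]
scene screwdriver_small [212.2 303.3] 0.54 [ 0.5902 -0.0551  0.    ]
scene screwdriver_small [178.9 367.1] 0.53 [ 0.5386 -0.3035  0.    ]
scene glue_tin [152.2 396.8] 0.77 [ 0.5467 -0.4781  0.    ]
scene jar [217.  328.2] 0.62 [ 0.5208 -0.0951  0.    ]
scene jar [144.4 372.4] 0.56 [ 0.6363 -0.4507 -0.    ]
scene bone_folder [277.  330.8] 0.5 [0.3711 0.0523 0.    ]
scene pincers [293.3 190.2] 0.88 [0.6086 0.349  0.    ]
scene pincers [146.7 375.2] 0.34 [ 0.621  -0.4479  0.    ]
```

Run:
```python
import cv2
a=cv2.imread('pics/top0.png')[110:270,160:480];b=cv2.imread('pics/scene0.png')[110:310,160:480]
cv2.imwrite('pics/a.png',cv2.resize(a,None,fx=2.5,fy=2.5,interpolation=2));cv2.imwrite('pics/b.png',cv2.resize(b,None,fx=2.5,fy=2.5,interpolation=2))
```

```text
(no output)
```

View pics/a.png

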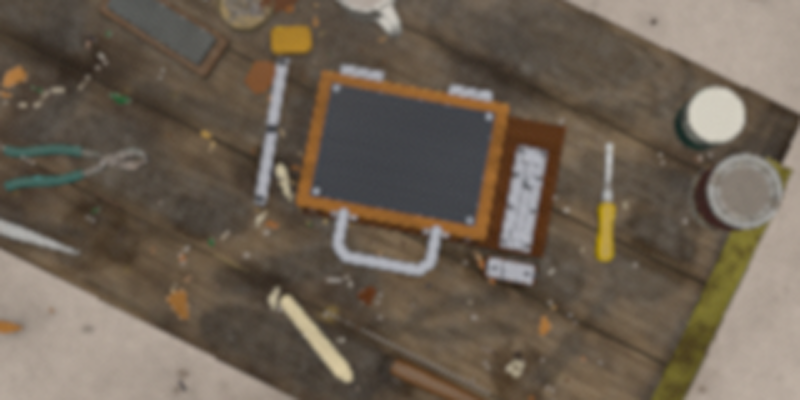

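View pics/b.png

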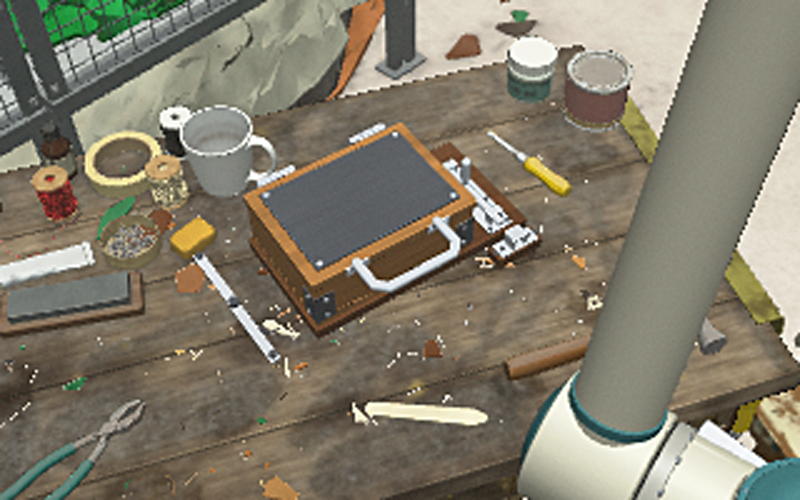

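The top view shows the chest at about (320,175) with yaw near -15°. The bolt ledge is on its right at about (370,185), and the handle at the front is at about (311,213). I'll turn the jaws to the chest's x axis and get closer.

```bash
python3 -m inch '[[1,0,0,0,-7],[1,0,0,0,-7],[1,0,0,0,-7],[1,0,0,0,-7],[1,0,0,0,-7],[1,0,0,0,-7],[1,0,0,0,-7],[1,0,0,0,-7],[1,0,0,0,-3],[1,0,0,0,0]]'
cat >> h.py <<'E'
def tool():
    s=manip.get_state();w,x,y,z=s['ee_rot']
    from scipy.spatial.transform import Rotation as Ro
    return np.array(s['position']),Ro.from_quat([x,y,z,w]).as_matrix(),s
def go(target,yaw=None):
    P,R,s=tool();d=R.T@(np.array(target)-P)*1000
    y=np.arctan2(R[1,0],R[0,0]);print('pos',P.round(4),'yaw',round(np.degrees(y),2),'tool shift mm',d.round(1),'turn',None if yaw is None else round(np.degrees(y-yaw),2),'F',s['contact_force'].round(1),'w',round(s['width'],4),'t',round(s['clock'],2))
def wray(p,rc,P,R):
    K=np.array(p['K']);M=np.array(p['mount']);v=np.array([(rc[1]-K[0,2])/K[0,0],(rc[0]-K[1,2])/K[1,1]]);th=np.hypot(*v)
    d=np.array([*(v/max(th,1e-9)*np.sin(th)),np.cos(th)]);return P+R@M[:3,3],R@M[:3,:3]@d
def wat_z(p,rc,z,P,R):
    o,d=wray(p,rc,P,R);return o+d*(z-o[2])/d[2]
E
python3 -c "
from h import *
go([.50,-.23,.23],-.255)"
```

```text
clock: 2.23
position: [0.1654, -0.5507, 0.2313]
ee_rot: [0.0, 0.994, -0.109, 0.0]
contact_force: [-0.7, 0.6, -0.1]
width: 0.0853
pos [ 0.1654 -0.5507  0.2313] yaw -12.49 tool shift mm [ 257.3 -385.5    1.3] turn 2.12 F [-0.7  0.6 -0.1] w 0.0853 t 2.23
```

```bash
python3 -m inch '[[1,20,-30,0,0.5],[1,20,-30,0,0.5],[1,20,-30,0,0.5],[1,20,-30,0,0.5],[1,20,-30,0,0],[1,20,-30,0,0],[1,20,-30,0,0],[1,20,-30,0,0],[1,20,-30,0,0],[1,20,-30,0,0],[1,20,-30,0,0],[1,20,-30,0,0],[1,16,-24,0,0],[1,0,0,0,0]]'
python3 - <<'E'
from h import *
go([.56,-.208,.2],-.255)
P,R,s=tool()
Z=dict(chest=0,lid_hinge=.1005,lid_handle=.1005,bolt_knob=.06,bolt_tip=.027,keeper=0,keeper_hole=.027)
p=eyes.get_image('wrist');cv2.imwrite('pics/w1.png',p['frame'][:,:,::-1])
for k,z in Z.items():
    for q in mark_of(p,k)[:2]: print(k,np.round(q['point'],1),round(q['confidence'],2),np.round(wat_z(p,q['point'],z,P,R),4))
E
```

```text
clock: 3.4
position: [0.5261, -0.2356, 0.2298]
ee_rot: [0.002, 0.99, -0.144, 0.002]
contact_force: [0.5, -0.5, 0.2]
width: 0.0853
pos [ 0.5261 -0.2356  0.2298] yaw -16.51 tool shift mm [ 24.5 -36.2  29.8] turn -1.9 F [ 0.5 -0.5  0.2] w 0.0853 t 3.4
chest [ 19.  334.8] 0.78 [ 0.6004 -0.066   0.    ]
chest [314.3 367.3] 0.67 [ 0.5378 -0.4707  0.    ]
lid_handle [  8.1 188.2] 0.85 [ 0.4639 -0.0345  0.1005]
bolt_knob [156.1 341.9] 0.71 [ 0.559  -0.2194  0.06  ]
bolt_tip [155.5 270.7] 0.55 [ 0.4834 -0.2014  0.027 ]
bolt_tip [149.9 342.9] 0.16 [ 0.5632 -0.2188  0.027 ]
keeper [155.5 249.4] 0.69 [ 0.453  -0.1962  0.    ]
keeper_hole [153.9 243.7] 0.9 [ 0.454  -0.1901  0.027 ]
```

View pics/w1.png

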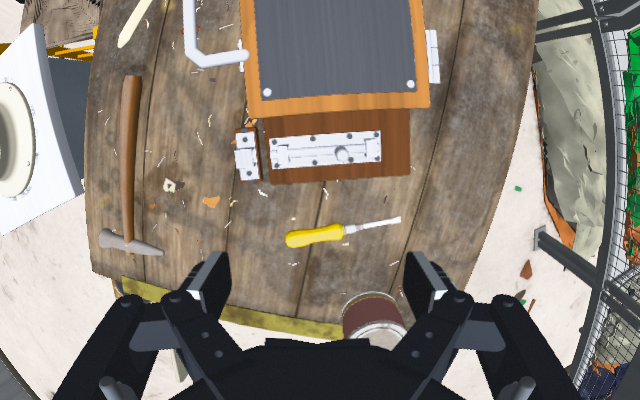

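The knob is at about (342,154) in the wrist view, with the keeper left of it at (245,154) and the screwdriver well clear. I'll move above the knob.

```bash
python3 -m inch '[[1,14,-10,15,-1],[1,14,-11,20,0],[1,0,0,20,0],[1,0,0,20,0],[1,0,0,0,0],[1,0,0,0,0]]'
python3 - <<'E'
from h import *
go([.56,-.216,.13],-.265)
P,R,s=tool()
Z=dict(lid_handle=.1005,bolt_knob=.06,bolt_tip=.027,keeper=0,keeper_hole=.027)
p=eyes.get_image('wrist');cv2.imwrite('pics/w2.png',p['frame'][:,:,::-1])
for k,z in Z.items():
    for q in mark_of(p,k)[:2]: print(k,np.round(q['point'],1),round(q['confidence'],2),np.round(wat_z(p,q['point'],z,P,R),4))
p=eyes.get_image('top')
for k,z in Z.items():
    for q in mark_of(p,k)[:2]: print(k,np.round(q['point'],1),round(q['confidence'],2),np.round(at_z(p,q['point'],z),4))
E
```

```text
clock: 4.3
position: [0.5533, -0.2346, 0.1558]
ee_rot: [0.005, 0.99, -0.143, 0.004]
contact_force: [0.2, 0.0, 0.6]
width: 0.0848
pos [ 0.5533 -0.2346  0.1558] yaw -16.39 tool shift mm [  0.9 -20.   25.6] turn -1.21 F [0.2 0.  0.6] w 0.0848 t 4.3
bolt_tip [176.7 231.7] 0.69 [ 0.4834 -0.2009  0.027 ]
keeper [173.3 212.9] 0.83 [ 0.4564 -0.1953 -0.    ]
keeper_hole [178.  200.7] 0.74 [ 0.4536 -0.1928  0.027 ]
lid_handle [212.9 310.5] 0.89 [ 0.4699 -0.0282  0.1005]
bolt_knob [218.5 363.4] 0.59 [ 0.4513 -0.1859  0.06  ]
bolt_knob [175.  192.7] 0.16 [0.5956 0.3284 0.06  ]
bolt_tip [214.7 310.9] 0.31 [ 0.4678 -0.0279  0.027 ]
keeper [218.2 361.8] 0.48 [ 0.4542 -0.1878  0.    ]
keeper [175.3 324. ] 0.2 [ 0.5936 -0.072   0.    ]
keeper_hole [216.3 362.4] 0.59 [ 0.4592 -0.1869  0.027 ]
```

View pics/w2.png

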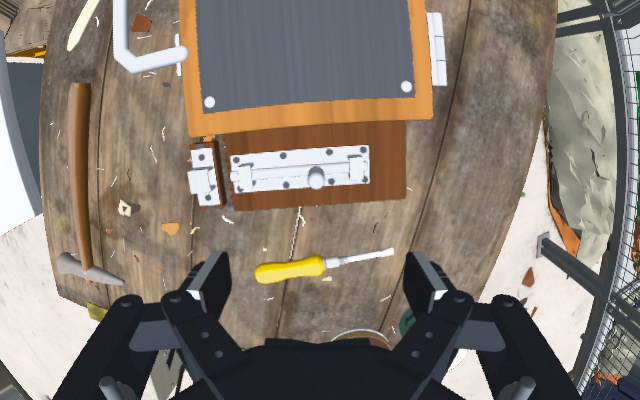

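Run:
```python
from h import *
P,R,s=tool()
p=eyes.get_image('wrist')
f=lambda c,r,z:wat_z(p,(r,c),z,P,R)
print('knob top',f(316,175,.074),'knob body bottom-ish',f(317,186,.045))
# ledge front/back edge, lid edges
for n,a,b,z in [('ledge right edge',(236,210),(405,198),.018),('lid right edge',(191,136),(432,118),.105),('plate upper',(231,157),(368,146),.021),('plate lower',(235,193),(369,183),.021)]:
    A,B=f(*a,z),f(*b,z);d=B-A;print(n,A.round(4),B.round(4),np.degrees(np.arctan2(d[1],d[0])),np.hypot(*d[:2]))
c,s_=np.cos(-.255),np.sin(-.255)
h=np.array([.4675,-.029])
print('knob line y from handle pred', )
```

```text
knob top [ 0.56129626 -0.210987    0.074     ] knob body bottom-ish [ 0.55775835 -0.22682131  0.045     ]
ledge right edge [ 0.4733 -0.2343  0.018 ] [ 0.6351 -0.2695  0.018 ] -12.273449391792106 0.16560921230101314
lid right edge [ 0.4923 -0.1547  0.105 ] [ 0.6461 -0.1881  0.105 ] -12.232170224817914 0.1574273489002809
plate upper [ 0.4879 -0.1834  0.021 ] [ 0.6112 -0.2099  0.021 ] -12.131905947415637 0.12619457021734476
plate lower [ 0.4796 -0.2172  0.021 ] [ 0.6036 -0.2439  0.021 ] -12.169481823989313 0.12692317076137904
knob line y from handle pred
```

Run:
```python
from h import *
from scipy.optimize import least_squares
p=eyes.get_image('top');
C=[(325,72),(508,104),(487,240),(300,205)]
px=np.array([(c/2.5+160-.3,r/2.5+110-.3) for c,r in C])
# lid top: x from -78 to 86, y +-113
M=np.array([(.086,.113),(.086,-.113),(-.078,-.113),(-.078,.113)])
def W(v,m,z):
    c,s=np.cos(v[2]),np.sin(v[2]);m=np.atleast_2d(m);return np.c_[v[0]+c*m[:,0]-s*m[:,1],v[1]+s*m[:,0]+c*m[:,1],np.full(len(m),z)]
f=lambda v:(proj(p,W(v,M,.105))-px).ravel()
r=least_squares(f,[.594,-.063,-.22]);print(r.x,np.degrees(r.x[2]),r.fun.round(1))
hp=mark_of(p,'lid_handle')[0]
for nm,m,z in [('handle',(-.132,0),.1005),('knob line',(0,-.157),.06),('knob+10',(.01,-.157),.06),('hinge',(.086,0),.1005)]: print(nm,W(r.x,m,z))
im=p['frame'][:,:,::-1].copy();im=cv2.resize(im,None,fx=3,fy=3,interpolation=2)
pts=np.vstack([W(r.x,M,.105),W(r.x,[(-.132,0)],.1005),W(r.x,[(-.132,.043),(-.132,-.043)],.1005),W(r.x,[(-.085,-.195),(.085,-.195)],.018),W(r.x,[(.085,-.113),(-.085,-.113)],.018)])
for q in proj(p,pts): cv2.circle(im,tuple(int(v) for v in (q+.5)*3),3,(0,0,255),1)
cv2.imwrite('pics/t2.png',im[330:750,700:1250])
```

```text
[ 0.58555801 -0.06270943 -0.20076484] -11.502977915915649 [-1.  -0.8  1.6 -0.3  0.6  0.3 -1.3  0.7]
handle [[ 0.45620932 -0.03638614  0.1005    ]]
knob line [[ 0.55424925 -0.21655598  0.06      ]]
knob+10 [[ 0.56404839 -0.21855017  0.06      ]]
hinge [[ 0.66983064 -0.07985945  0.1005    ]]
```

View pics/t2.png

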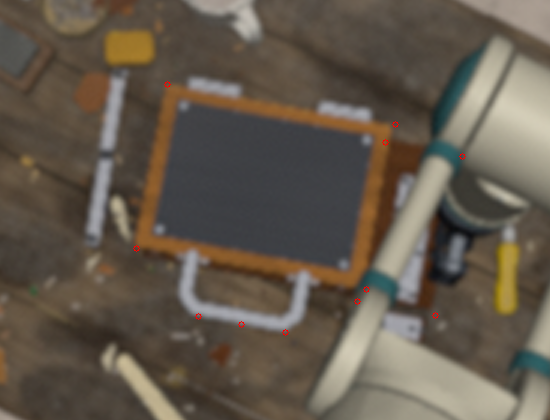

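Run:
```python
from h import *
from scipy.optimize import least_squares
p=eyes.get_image('top');
C=[(325,72),(508,104),(487,240),(300,205)]
px=np.array([(c/2.5+160-.3,r/2.5+110-.3) for c,r in C])
M=np.array([(.08,.113),(.08,-.113),(-.084,-.113),(-.084,.113),(-.132,0)])
px=np.vstack([px,[310.6,213.2]])
Z=np.array([.105]*4+[.1005])
def W(v,m,z):
    c,s=np.cos(v[2]),np.sin(v[2]);m=np.atleast_2d(m);return np.c_[v[0]+c*m[:,0]-s*m[:,1],v[1]+s*m[:,0]+c*m[:,1],np.zeros(len(m))+z]
f=lambda v:(proj(p,W(v,M,Z))-px).ravel()
r=least_squares(f,[.594,-.063,-.22]);print(r.x,np.degrees(r.x[2]),r.fun.round(1))
for nm,m,z in [('handle',(-.132,0),.1005),('knob0',(0,-.157),.06),('hinge',(.086,0),.1005)]: print(nm,W(r.x,m,z))
```

```text
[ 0.5927903  -0.06241894 -0.21297065] -12.202319397408568 [-1.1 -1.6  1.4 -0.2 -0.4  0.3 -2.  -0.3  2.1  1.8]
handle [[ 0.46377253 -0.03451884  0.1005    ]]
knob0 [[ 0.5596061  -0.21587189  0.06      ]]
hinge [[ 0.67684733 -0.08059628  0.1005    ]]
```

```bash
python3 -m inch '[[1,1,-20,0,-4.2],[1,0,0,20,0],[1,0,0,0,0],[1,0,0,0,0]]'
python3 - <<'E'
from h import *
go([.561,-.214,.045],np.radians(-12.2))
P,R,s=tool();print(R.round(3))
p=eyes.get_image('wrist');cv2.imwrite('pics/w3.png',p['frame'][:,:,::-1])
for k,z in dict(bolt_knob=.06,keeper_hole=.027,bolt_tip=.027).items():
    for q in mark_of(p,k)[:2]: print(k,np.round(q['point'],1),round(q['confidence'],2),np.round(wat_z(p,q['point'],z,P,R),4))
E
```

```text
clock: 5.43
position: [0.5615, -0.2154, 0.1362]
ee_rot: [0.006, 0.995, -0.104, 0.005]
contact_force: [0.6, -0.3, 1.0]
width: 0.0852
pos [ 0.5615 -0.2154  0.1362] yaw -11.97 tool shift mm [-1.8 -2.3 91.1] turn 0.23 F [ 0.6 -0.3  1. ] w 0.0852 t 5.43
[[ 0.978 -0.208  0.009]
 [-0.207 -0.978 -0.013]
 [ 0.011  0.011 -1.   ]]
bolt_knob [210.5 312.9] 0.57 [ 0.5595 -0.2168  0.06  ]
bolt_knob [345.  405.1] 0.38 [ 0.6182 -0.3753  0.06  ]
keeper_hole [195.8 191.4] 0.59 [ 0.4537 -0.1922  0.027 ]
bolt_tip [197.9 223.5] 0.63 [ 0.4831 -0.2006  0.027 ]
```

View pics/w3.png

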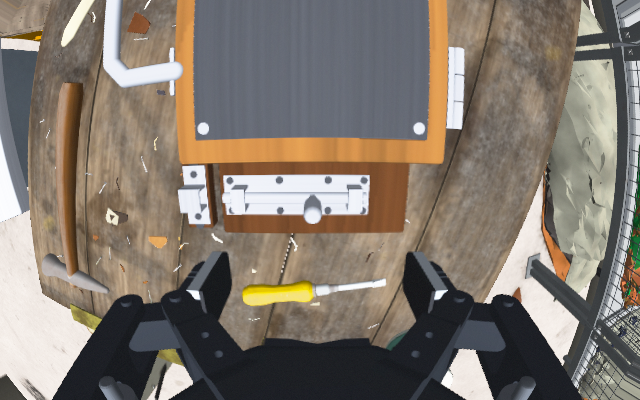

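The jaws are now parallel to the bolt, and the knob at (313,208) is centred between the fingers to within 2 mm. Descending.

```bash
python3 -m inch '[[1,-2,-0.5,25,0],[1,0,0,25,0],[1,0,0,20,0],[1,0,0,12,0],[1,0,0,5,0],[1,0,0,0,0]]'
python3 - <<'E'
from h import *
go([.560,-.2155,.045],np.radians(-12.2))
p=eyes.get_image('wrist');cv2.imwrite('pics/w4.png',p['frame'][:,:,::-1])
E
```

```text
clock: 6.13
position: [0.5646, -0.2202, 0.0523]
ee_rot: [0.009, 0.994, -0.106, 0.011]
contact_force: [-0.2, -0.6, -0.4]
width: 0.0853
pos [ 0.5646 -0.2202  0.0523] yaw -12.14 tool shift mm [-5.6 -3.7  7.2] turn 0.06 F [-0.2 -0.6 -0.4] w 0.0853 t 6.13
```

View pics/w4.png

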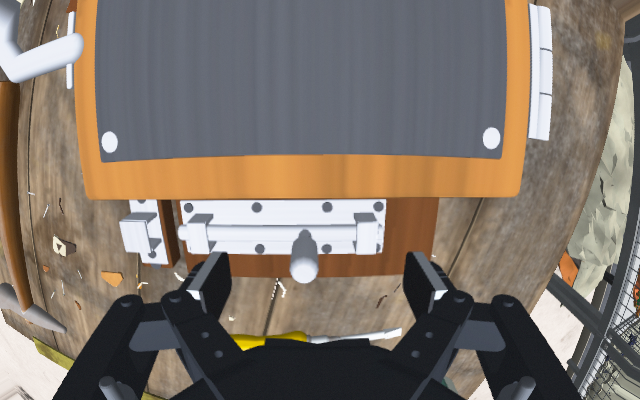

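```bash
python3 - <<'E'
from h import *
P,R,s=tool();p=eyes.get_image('wrist')
print(wat_z(p,(267,304),.074,P,R), wat_z(p,(235,304),.042,P,R));go([.560,-.2155,.045])
E
python3 -m inch '[[1,-5.5,-3.5,4,0],[1,0,0,3,0],[0.2,0,0,0,0],[-0.3,0,0,0,0],[-0.6,0,0,0,0],[-1,0,0,0,0],[-1,0,0,0,0],[-1,0,0,0,0],[-1,0,0,0,0]]' 30
python3 - <<'E'
from h import *
go([.560,-.2155,.045],np.radians(-12.2))
p=eyes.get_image('wrist');cv2.imwrite('pics/w5.png',p['frame'][:,:,::-1])
E
```

```text
[ 0.56047357 -0.21328028  0.074     ] [ 0.56037772 -0.21189889  0.042     ]
pos [ 0.5655 -0.2205  0.0536] yaw -12.13 tool shift mm [-6.6 -3.9  8.4] turn None F [-0.1  0.5  0.5] w 0.0855 t 6.23
clock: 6.98
position: [0.5608, -0.2163, 0.0508]
ee_rot: [0.01, 0.994, -0.105, 0.014]
contact_force: [1.8, -0.3, 0.0]
width: 0.0124
pos [ 0.5608 -0.2163  0.0508] yaw -12.09 tool shift mm [-1.2 -0.7  5.7] turn 0.11 F [ 1.8 -0.3  0. ] w 0.0124 t 6.98
```

View pics/w5.png

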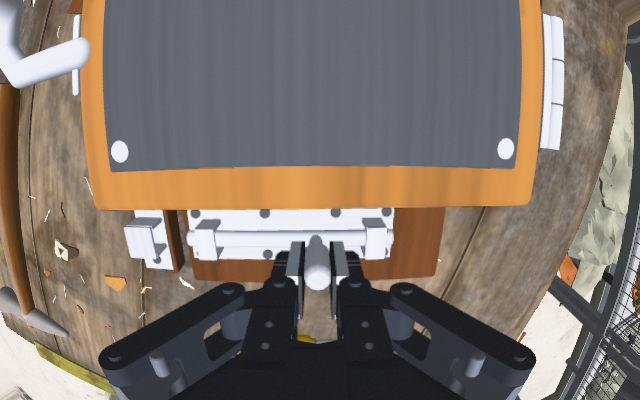

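The fingers hold the knob at about (317,265), width 12.4 mm. Pulling the bolt toward the front.

```bash
python3 -m inch '[[-1,-6,0,0,0],[-1,-6,0,0,0],[-1,-6,0,0,0],[-1,-6,0,0,0],[-1,0,0,0,0]]'
python3 - <<'E'
from h import *
go([.560-.9774*.034,-.2155+.2113*.034,.048],np.radians(-12.2))
E
```

```text
clock: 7.45
position: [0.5378, -0.2114, 0.0507]
ee_rot: [0.011, 0.994, -0.105, 0.016]
contact_force: [-0.7, -0.7, 0.7]
width: 0.0122
pos [ 0.5378 -0.2114  0.0507] yaw -12.09 tool shift mm [-11.6  -0.7   2.3] turn 0.11 F [-0.7 -0.7  0.7] w 0.0122 t 7.45
```

```bash
python3 -m inch '[[-1,-5,0,0,0],[-1,-4,0,0,0],[-1,-4,0,0,0],[-1,0,0,0,0]]'
python3 - <<'E'
from h import *
go([.560-.9774*.034,-.2155+.2113*.034,.048],np.radians(-12.2))
p=eyes.get_image('wrist');cv2.imwrite('pics/w6.png',p['frame'][:,:,::-1])
E
```

```text
clock: 7.78
position: [0.5248, -0.2088, 0.0508]
ee_rot: [0.011, 0.994, -0.106, 0.018]
contact_force: [0.8, -0.4, -0.9]
width: 0.0123
pos [ 0.5248 -0.2088  0.0508] yaw -12.13 tool shift mm [ 1.8 -0.9  2.8] turn 0.07 F [ 0.8 -0.4 -0.9] w 0.0123 t 7.78
```

View pics/w6.png

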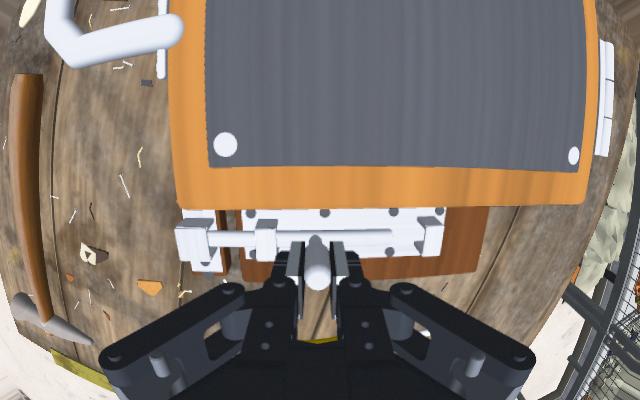

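```bash
for i in 1 ; do python3 -m inch '[[-1,-2.5,0,0,0],[-1,-2.5,0,0,0]]'; done
python3 -c "
from h import *
go([.5248,-.2088,.0508])"
```

```text
clock: 8.0
position: [0.523, -0.2086, 0.0508]
ee_rot: [0.012, 0.994, -0.106, 0.021]
contact_force: [5.7, -0.5, -2.0]
width: 0.0121
pos [ 0.523  -0.2086  0.0508] yaw -12.19 tool shift mm [ 1.8 -0.2  0.1] turn None F [ 5.7 -0.5 -2. ] w 0.0121 t 8.0
```

Force rose to 5.7 N with almost no motion, so the bolt is at its stop. Now I release, rise and check.

```bash
python3 -m inch '[[0,0,0,0,0],[0.3,0,0,0,0],[0.6,0,0,-2,0],[1,0,0,-10,0],[1,0,0,-30,0],[1,0,0,-40,0],[1,0,0,-40,0],[1,0,0,-30,0],[1,0,0,0,0]]'
python3 - <<'E'
from h import *
go([.464,-.033,.20],np.radians(-12.2))
P,R,s=tool();print(R.round(3))
p=eyes.get_image('wrist');cv2.imwrite('pics/w7.png',p['frame'][:,:,::-1])
for k,z in dict(bolt_knob=.06,keeper_hole=.027,bolt_tip=.027,lid_handle=.1005).items():
    for q in mark_of(p,k)[:2]: print(k,np.round(q['point'],1),round(q['confidence'],2),np.round(wat_z(p,q['point'],z,P,R),4))
E
```

```text
clock: 8.75
position: [0.5113, -0.2025, 0.2079]
ee_rot: [0.009, 0.994, -0.106, 0.013]
contact_force: [-0.5, 0.3, 0.6]
width: 0.0854
pos [ 0.5113 -0.2025  0.2079] yaw -12.16 tool shift mm [ -82.1 -155.8    3.1] turn 0.04 F [-0.5  0.3  0.6] w 0.0854 t 8.75
[[ 0.977 -0.211  0.023]
 [-0.211 -0.977 -0.021]
 [ 0.027  0.016 -1.   ]]
bolt_knob [185.3 326.9] 0.96 [ 0.5247 -0.2076  0.06  ]
keeper_hole [177.5 256.4] 0.77 [ 0.4524 -0.1915  0.027 ]
lid_handle [ 16.  211.5] 0.83 [ 0.4634 -0.0348  0.1005]
```

View pics/w7.png

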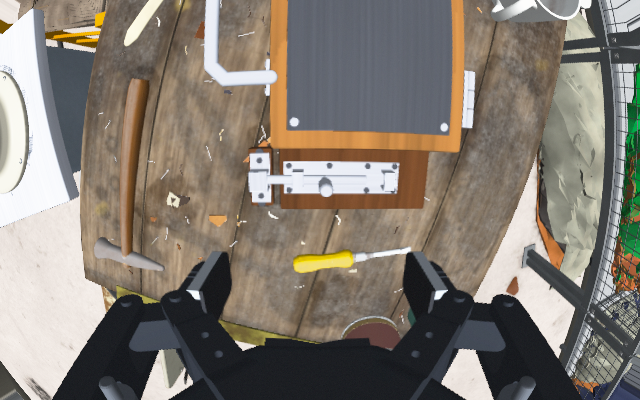

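The pin bridges into the keeper at about (262,180), and the knob now sits at x=0.525, 35 mm forward. Next I move over the handle.

```bash
python3 -m inch '[[1,-16,-31,0,0],[1,-16,-31,0,0],[1,-16,-31,0,0],[1,-16,-31,0,0],[1,-12,-26,0,0],[1,0,0,0,0],[1,0,0,0,0]]'
python3 - <<'E'
from h import *
go([.464,-.033,.20],np.radians(-12.2))
P,R,s=tool();print(R.round(3))
p=eyes.get_image('wrist');cv2.imwrite('pics/w8.png',p['frame'][:,:,::-1])
for k,z in dict(keeper_hole=.027,lid_handle=.1005).items():
    for q in mark_of(p,k)[:2]: print(k,np.round(q['point'],1),round(q['confidence'],2),np.round(wat_z(p,q['point'],z,P,R),4))
E
```

```text
clock: 9.58
position: [0.4555, -0.0315, 0.1826]
ee_rot: [0.004, 0.994, -0.108, -0.008]
contact_force: [0.5, 0.4, -0.3]
width: 0.085
pos [ 0.4555 -0.0315  0.1826] yaw -12.45 tool shift mm [  8.4  -0.2 -17.5] turn -0.25 F [ 0.5  0.4 -0.3] w 0.085 t 9.58
[[ 0.976 -0.215 -0.017]
 [-0.216 -0.976 -0.007]
 [-0.016  0.01  -1.   ]]
keeper_hole [312.3 346.4] 0.96 [ 0.4536 -0.1949  0.027 ]
lid_handle [207.3 330.4] 0.88 [ 0.4645 -0.0347  0.1005]
```

View pics/w8.png

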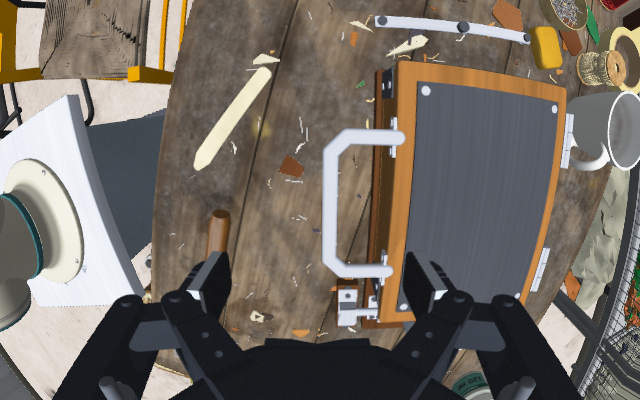

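```bash
python3 -m inch '[[-0.1,9,2,0,0],[-0.1,0,0,10,0],[-0.1,0,0,15,0],[-0.1,0,0,15,0],[-0.1,0,0,0,0],[-0.1,0,0,0,0]]'
python3 - <<'E'
from h import *
go([.4645,-.0345,.082],np.radians(-12.2))
P,R,s=tool();print(R.round(3))
p=eyes.get_image('wrist');cv2.imwrite('pics/w9.png',p['frame'][:,:,::-1])
for k,z in dict(lid_handle=.1005).items():
    for q in mark_of(p,k)[:2]: print(k,np.round(q['point'],1),round(q['confidence'],2),np.round(wat_z(p,q['point'],z,P,R),4))
E
```

```text
clock: 10.23
position: [0.4692, -0.0442, 0.1396]
ee_rot: [0.005, 0.993, -0.114, -0.006]
contact_force: [0.6, -1.3, 1.2]
width: 0.0386
pos [ 0.4692 -0.0442  0.1396] yaw -13.08 tool shift mm [-6.1 -9.1 57.6] turn -0.88 F [ 0.6 -1.3  1.2] w 0.0386 t 10.23
[[ 0.974 -0.226 -0.014]
 [-0.226 -0.974 -0.009]
 [-0.011  0.012 -1.   ]]
lid_handle [214.5 304.1] 0.88 [ 0.4633 -0.034   0.1005]
```

View pics/w9.png

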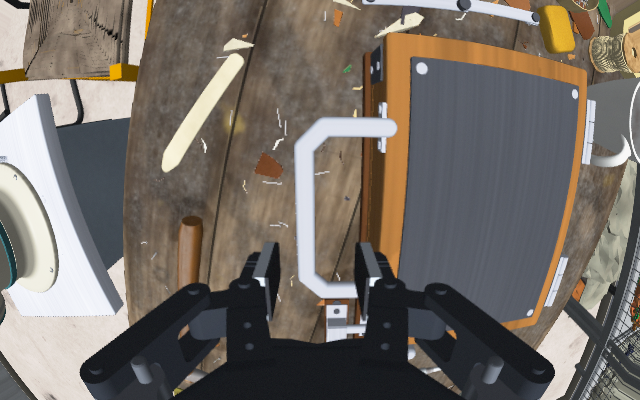

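```bash
python3 -m inch '[[-0.1,-6,-9,10,-0.9],[-0.1,0,0,12,0],[-0.1,0,0,10,0],[-0.1,0,0,0,0],[-0.1,0,0,0,0]]'
python3 - <<'E'
from h import *
go([.464,-.0342,.082],np.radians(-12.2))
p=eyes.get_image('wrist');cv2.imwrite('pics/w10.png',p['frame'][:,:,::-1])
E
```

```text
clock: 10.75
position: [0.4689, -0.0355, 0.1111]
ee_rot: [0.006, 0.994, -0.106, -0.001]
contact_force: [0.2, -0.3, 0.1]
width: 0.0388
pos [ 0.4689 -0.0355  0.1111] yaw -12.21 tool shift mm [-5.  -0.6 29.1] turn -0.01 F [ 0.2 -0.3  0.1] w 0.0388 t 10.75
```

View pics/w10.png

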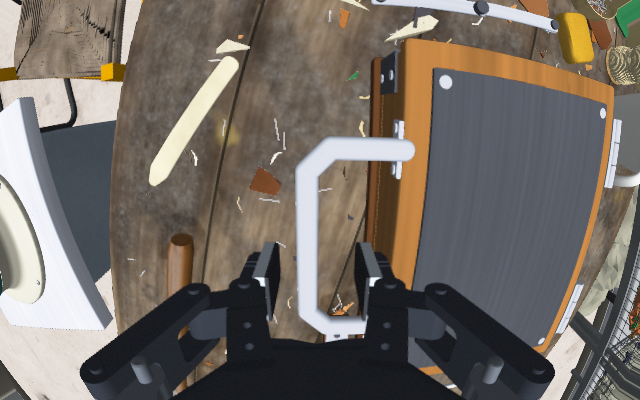

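```bash
python3 - <<'E'
from h import *
P,R,s=tool()
p=eyes.get_image('wrist')
print([wat_z(p,(r,308),.1005,P,R).round(4) for r in (170,240,305)])
for q in mark_of(p,'lid_handle')[:2]: print(q['point'],q['confidence'],wat_z(p,q['point'],.1005,P,R))
E
python3 -m inch '[[-0.1,-5,-2,10,0],[-0.1,0,0,12,0],[-0.1,0,0,7,0],[-0.1,0,0,0,0],[-0.1,0,0,0,0]]'
python3 - <<'E'
from h import *
go([.464,-.0342,.082],np.radians(-12.2))
P,R,s=tool()
p=eyes.get_image('wrist');cv2.imwrite('pics/w11.png',p['frame'][:,:,::-1])
for q in mark_of(p,'lid_handle')[:2]: print(q['point'],q['confidence'],wat_z(p,q['point'],.1005,P,R))
E
```

```text
[array([0.474 , 0.0074, 0.1005]), array([ 0.4654, -0.0303,  0.1005]), array([ 0.4556, -0.0732,  0.1005])]
[234.5, 593.5] 0.71 [ 0.67475644 -0.08046002  0.1005    ]
[246.7, 306.8] 0.61 [ 0.46388728 -0.03410638  0.1005    ]
clock: 11.32
position: [0.4676, -0.0337, 0.0851]
ee_rot: [0.006, 0.994, -0.107, 0.003]
contact_force: [0.1, -0.9, 0.3]
width: 0.0384
pos [ 0.4676 -0.0337  0.0851] yaw -12.24 tool shift mm [-3.5  1.2  3.1] turn -0.04 F [ 0.1 -0.9  0.3] w 0.0384 t 11.32
```

View pics/w11.png

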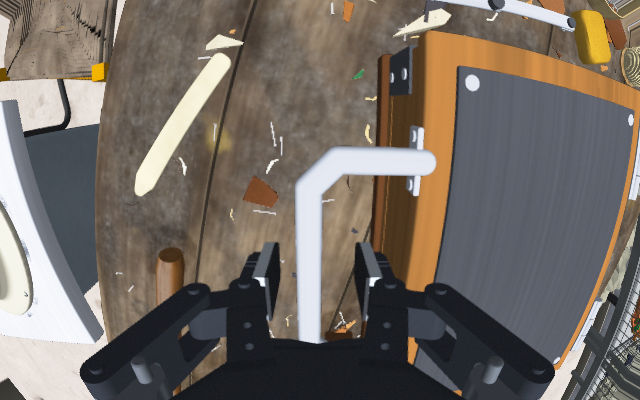

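```bash
python3 -m inch '[[-0.1,-3.5,1,3,0],[-0.3,0,0,0,0],[-0.6,0,0,0,0],[-1,0,0,0,0],[-1,0,0,0,0],[-1,0,0,0,0],[-1,0,0,0,0]]' 40
python3 - <<'E'
from h import *
go([.464,-.0342,.082],np.radians(-12.2))
p=eyes.get_image('wrist');cv2.imwrite('pics/w12.png',p['frame'][:,:,::-1])
E
```

```text
clock: 12.0
position: [0.4637, -0.0341, 0.0833]
ee_rot: [0.006, 0.994, -0.107, 0.004]
contact_force: [-0.3, -0.4, 0.5]
width: 0.0103
pos [ 0.4637 -0.0341  0.0833] yaw -12.28 tool shift mm [0.3 0.  1.3] turn -0.08 F [-0.3 -0.4  0.5] w 0.0103 t 12.0
```

View pics/w12.png

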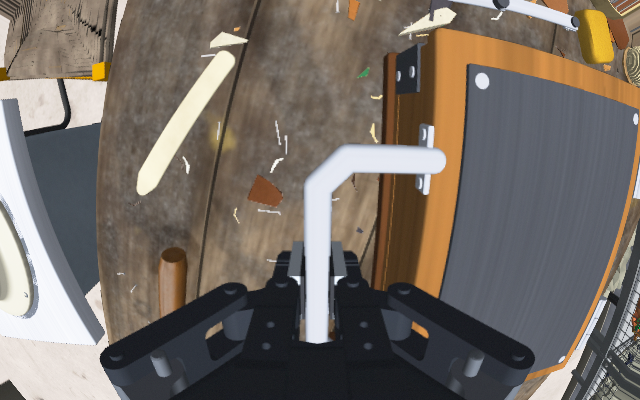

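The bar sits squarely between the pads (width 10.3 mm), and the grip-derived hinge (0.677,-0.080) agrees with the vision fit. I'll raise the lid along the arc in closed-loop chunks.

```bash
cat > arc.py <<'E'
from h import *
import sys
H=np.array([.6768,-.0802,.0833]);u=np.array([.9774,-.2113,0]);r=.218
P,R,s=tool();d=P-H;x=-d@u;th=np.arctan2(d[2],x);rad=np.hypot(x,d[2])
print('theta',th.round(3),'rad',(rad*1000).round(1),'lat',(1000*d@np.array([.2113,.9774,0])).round(1),'F',s['contact_force'].round(1),'w',s['width'].round(4),'t',s['clock'],'q',s['ee_rot'].round(3))
n=int(sys.argv[1]);e=float(sys.argv[2]);prev=P
for i in range(1,n+1):
    t=th+(e-th)*i/n;q=H-u*r*np.cos(t)+np.array([0,0,r*np.sin(t)])
    if i==1 and rad!=0: q=q  # includes radial & lateral correction
    print((R.T@(q-prev)*1000).round(1).tolist());prev=q
E
python3 arc.py 8 0.18
```

```text
Traceback (most recent call last):
  File "arc.py", line 5, in <module>
    print('theta',th.round(3),'rad',(rad*1000).round(1),'lat',(1000*d@np.array([.2113,.9774,0])).round(1),'F',s['contact_force'].round(1),'w',s['width'].round(4),'t',s['clock'],'q',s['ee_rot'].round(3))
                                                                                                                                              ^^^^^^^^^^^^^^^^
AttributeError: 'float' object has no attribute 'round'
```

```bash
sed -i "s/s\['width'\].round(4)/round(s['width'],4)/" arc.py; python3 arc.py 8 0.18; python3 -m inch '[[-1,0,0,-3,0],[-1,0,0,-5,0],[-1,0,0,-5,0],[-1,0.5,0,-5,0],[-1,0.5,0,-5,0],[-1,0.6,0,-5,0],[-1,0.7,0,-5,0],[-1,0.8,0,-5,0]]'; python3 arc.py 12 0.42
```

```text
theta -0.0 rad 218.1 lat 0.0 F [-0.9  0.6 -0.2] w 0.0103 t 12.05 q [ 0.006  0.994 -0.107  0.003]
[0.2, 0.1, -4.9]
[0.2, 0.1, -4.9]
[0.3, 0.1, -4.9]
[0.4, 0.1, -4.9]
[0.5, 0.1, -4.9]
[0.6, 0.1, -4.9]
[0.8, 0.1, -4.9]
[0.9, 0.1, -4.8]
clock: 12.72
position: [0.4669, -0.0348, 0.1228]
ee_rot: [0.007, 0.994, -0.107, 0.003]
contact_force: [2.5, -0.9, -6.2]
width: 0.0102
theta 0.182 rad 218.3 lat -0.0 F [ 2.5 -0.9 -6.2] w 0.0102 t 12.7167 q [ 0.007  0.994 -0.107  0.003]
[1.2, 0.0, -4.2]
[0.9, 0.1, -4.2]
[1.0, 0.1, -4.2]
[1.1, 0.1, -4.2]
[1.2, 0.1, -4.2]
[1.3, 0.1, -4.1]
[1.4, 0.1, -4.1]
[1.4, 0.0, -4.1]
[1.5, 0.0, -4.1]
[1.6, 0.0, -4.0]
[1.7, 0.0, -4.0]
[1.8, 0.0, -4.0]
```

Force -6 N down is the lid's weight, so the lid is rising with the hand. I'll continue.

```bash
python3 -m inch '[[-1,1,0,-4.4,0],[-1,1,0,-4.4,0],[-1,1.1,0,-4.4,0],[-1,1.2,0,-4.4,0],[-1,1.3,0,-4.4,0],[-1,1.4,0,-4.3,0],[-1,1.5,0,-4.3,0],[-1,1.6,0,-4.2,0],[-1,1.7,0,-4.2,0],[-1,1.8,0,-4.2,0]]'; python3 arc.py 12 0.65;  python3 - <<'E'
from h import *
p=eyes.get_image('scene');cv2.imwrite('pics/s3.png',p['frame'][100:350,100:500,::-1])
E
```

```text
clock: 13.55
position: [0.4804, -0.0379, 0.1705]
ee_rot: [0.007, 0.994, -0.107, 0.002]
contact_force: [1.5, -1.8, -6.2]
width: 0.0105
theta 0.41 rad 219.0 lat -0.1 F [ 1.5 -1.8 -6.2] w 0.0105 t 13.55 q [ 0.007  0.994 -0.107  0.002]
[2.8, -0.1, -3.6]
[1.9, 0.1, -3.9]
[2.0, 0.1, -3.9]
[2.0, 0.1, -3.9]
[2.1, 0.1, -3.8]
[2.2, 0.1, -3.8]
[2.3, 0.1, -3.7]
[2.3, 0.1, -3.7]
[2.4, 0.0, -3.6]
[2.5, 0.0, -3.6]
[2.6, 0.0, -3.5]
[2.6, 0.0, -3.5]
```

View pics/s3.png

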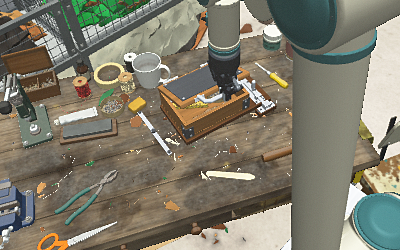

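The lid is open and the chest has not moved. Continuing.

```bash
python3 -m inch '[[-1,2.5,0,-3.8,0],[-1,2,0,-4,0],[-1,2,0,-4,0],[-1,2.1,0,-4,0],[-1,2.2,0,-3.9,0],[-1,2.3,0,-3.9,0],[-1,2.4,0,-3.8,0],[-1,2.5,0,-3.8,0],[-1,2.5,0,-3.7,0],[-1,2.6,0,-3.7,0],[-1,2.7,0,-3.6,0],[-1,2.7,0,-3.6,0]]'; python3 arc.py 12 0.88
```

```text
clock: 14.6
position: [0.508, -0.0441, 0.2203]
ee_rot: [0.008, 0.994, -0.107, -0.002]
contact_force: [-0.4, -2.3, -5.9]
width: 0.0105
theta 0.671 rad 220.4 lat -0.4 F [-0.4 -2.3 -5.9] w 0.0105 t 14.6 q [ 0.008  0.994 -0.107 -0.002]
[4.3, -0.4, -1.5]
[2.4, 0.0, -2.9]
[2.5, 0.0, -2.9]
[2.5, 0.0, -2.8]
[2.6, 0.0, -2.8]
[2.6, 0.0, -2.7]
[2.7, 0.0, -2.7]
[2.7, 0.0, -2.6]
[2.8, 0.0, -2.6]
[2.8, 0.0, -2.5]
[2.9, 0.0, -2.5]
[2.9, 0.0, -2.4]
```

```bash
python3 -m inch '[[-1,3.4,0,-3,0],[-1,3,0,-3.4,0],[-1,3.1,0,-3.3,0],[-1,3.1,0,-3.3,0],[-1,3.2,0,-3.2,0],[-1,3.2,0,-3.2,0],[-1,3.3,0,-3.1,0],[-1,3.3,0,-3,0],[-1,3.4,0,-3,0],[-1,3.4,0,-2.9,0],[-1,3.5,0,-2.8,0],[-1,3.5,0,-2.8,0]]'; python3 arc.py 12 1.15;  python3 - <<'E'
from h import *
p=eyes.get_image('scene');cv2.imwrite('pics/s4.png',cv2.resize(p['frame'][60:310,140:460,::-1],None,fx=2,fy=2))
E
```

```text
clock: 15.6
position: [0.5469, -0.0529, 0.2615]
ee_rot: [0.009, 0.994, -0.107, -0.006]
contact_force: [-2.7, -1.2, -1.4]
width: 0.0103
theta 0.931 rad 222.2 lat -0.7 F [-2.7 -1.2 -1.4] w 0.0103 t 15.6 q [ 0.009  0.994 -0.107 -0.006]
[5.7, -0.8, 1.0]
[3.2, 0.0, -2.3]
[3.3, 0.0, -2.3]
[3.3, 0.0, -2.2]
[3.4, 0.0, -2.1]
[3.4, 0.0, -2.1]
[3.4, 0.0, -2.0]
[3.5, 0.0, -2.0]
[3.5, 0.0, -1.9]
[3.5, 0.0, -1.8]
[3.6, 0.0, -1.8]
[3.6, 0.0, -1.7]
```

View pics/s4.png

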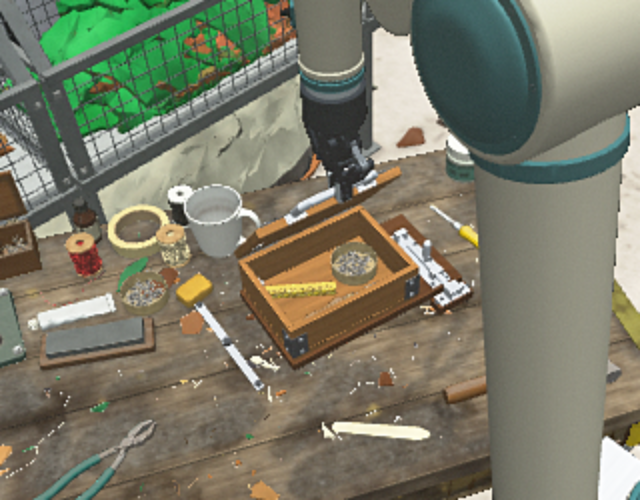

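```bash
python3 -m inch '[[-1,4.2,0,-1.6,0],[-1,4,0,-2,0],[-1,3.8,0,-2.2,0],[-1,3.7,0,-2.2,0],[-1,3.7,0,-2.2,0],[-1,3.7,0,-2.1,0],[-1,3.8,0,-2.1,0],[-1,3.8,0,-2,0],[-1,3.9,0,-1.9,0],[-1,3.9,0,-1.8,0]]'; python3 arc.py 12 1.4
```

```text
clock: 16.48
position: [0.5856, -0.0616, 0.2867]
ee_rot: [0.01, 0.994, -0.107, -0.007]
contact_force: [-5.0, -2.1, -1.0]
width: 0.0108
theta 1.142 rad 223.7 lat -1.1 F [-5.  -2.1 -1. ] w 0.0108 t 16.4833 q [ 0.01   0.994 -0.107 -0.007]
[6.7, -1.2, 3.2]
[4.3, 0.0, -1.9]
[4.3, 0.0, -1.8]
[4.4, 0.0, -1.7]
[4.4, 0.0, -1.6]
[4.4, 0.0, -1.5]
[4.5, 0.0, -1.4]
[4.5, 0.0, -1.3]
[4.5, 0.0, -1.2]
[4.6, 0.0, -1.1]
[4.6, 0.0, -1.0]
[4.6, 0.0, -0.9]
```

Run:
```python
from h import *
p=eyes.get_image('wrist');cv2.imwrite('pics/w13.png',p['frame'][:,:,::-1])
q=eyes.get_image('top')
P,R,s=tool()
for k,z in dict(keeper_hole=.027,bolt_knob=.06).items():
    for m in mark_of(p,k)[:2]: print(k,np.round(m['point']),round(m['confidence'],2),wat_z(p,m['point'],z,P,R).round(4))
```

```text
keeper_hole [264. 250.] 0.74 [ 0.453 -0.193  0.027]
```

View pics/w13.png

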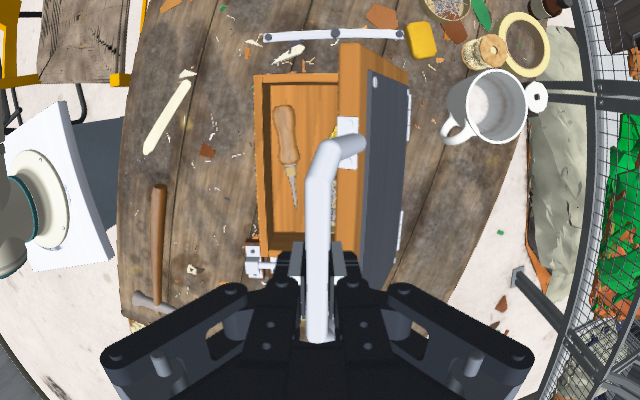

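The bar is still well between the pads, but it has crept about 6 mm toward the tips. I'll push down gradually during the next rows.

```bash
python3 -m inch '[[-1,3.5,-0.3,0.5,0],[-1,3.5,-0.2,0,0],[-1,3.5,-0.2,0,0],[-1,3.5,0,0,0],[-1,3.5,0,0,0]]'; python3 arc.py 8 1.4
```

```text
clock: 17.1
position: [0.5981, -0.0644, 0.2917]
ee_rot: [0.01, 0.994, -0.107, -0.009]
contact_force: [-5.5, -1.9, 6.0]
width: 0.0102
theta 1.203 rad 223.3 lat -1.2 F [-5.5 -1.9  6. ] w 0.0102 t 17.1 q [ 0.01   0.994 -0.107 -0.009]
[7.0, -1.3, 3.0]
[5.0, 0.0, -1.8]
[5.1, 0.0, -1.7]
[5.1, 0.0, -1.6]
[5.2, 0.0, -1.4]
[5.2, 0.0, -1.3]
[5.2, 0.0, -1.2]
[5.3, 0.0, -1.1]
```

```bash
python3 -m inch '[[-1,4,0,-1.2,0],[-1,4.2,0,-1.2,0],[-1,4.2,0,-1.2,0],[-1,4.2,0,-1,0],[-1,4.2,0,-1,0],[-1,4.2,0,-0.9,0],[-1,4.2,0,-0.8,0]]'; python3 arc.py 8 1.5
```

```text
clock: 17.68
position: [0.6278, -0.071, 0.3013]
ee_rot: [0.011, 0.994, -0.107, -0.008]
contact_force: [-3.9, -2.6, 4.2]
width: 0.0101
theta 1.346 rad 223.7 lat -1.4 F [-3.9 -2.6  4.2] w 0.0101 t 17.6833 q [ 0.011  0.994 -0.107 -0.008]
[5.4, -1.5, 4.5]
[4.1, 0.0, -0.9]
[4.1, 0.0, -0.8]
[4.1, 0.0, -0.7]
[4.1, 0.0, -0.6]
[4.2, 0.0, -0.6]
[4.2, 0.0, -0.5]
[4.2, 0.0, -0.4]
```

```bash
python3 -m inch '[[-1,4.2,0,-0.8,0],[-1,4.2,0,-0.7,0],[-1,4.2,0,-0.6,0],[-1,4.2,0,-0.6,0],[-1,4.2,0,-0.5,0],[-1,4.2,0,-0.4,0],[-1,4,0,-0.3,0],[-1,3.5,0,-0.2,0],[-1,3,0,-0.1,0]]'; python3 arc.py 8 1.57
python3 - <<'E'
from h import *
p=eyes.get_image('scene');cv2.imwrite('pics/s5.png',cv2.resize(p['frame'][40:290,140:460,::-1],None,fx=2,fy=2))
p=eyes.get_image('wrist');cv2.imwrite('pics/w14.png',p['frame'][:,:,::-1])
E
```

```text
clock: 18.43
position: [0.6701, -0.0804, 0.3062]
ee_rot: [0.011, 0.994, -0.107, -0.005]
contact_force: [-2.0, -2.5, 4.0]
width: 0.0104
theta 1.541 rad 222.9 lat -1.6 F [-2.  -2.5  4. ] w 0.0104 t 18.4333 q [ 0.011  0.994 -0.107 -0.005]
[1.0, -1.7, 4.9]
[0.8, -0.0, -0.0]
[0.8, -0.0, -0.0]
[0.8, -0.0, -0.0]
[0.8, -0.0, -0.0]
[0.8, -0.0, -0.0]
[0.8, -0.0, -0.0]
[0.8, -0.0, -0.0]
```

View pics/s5.png

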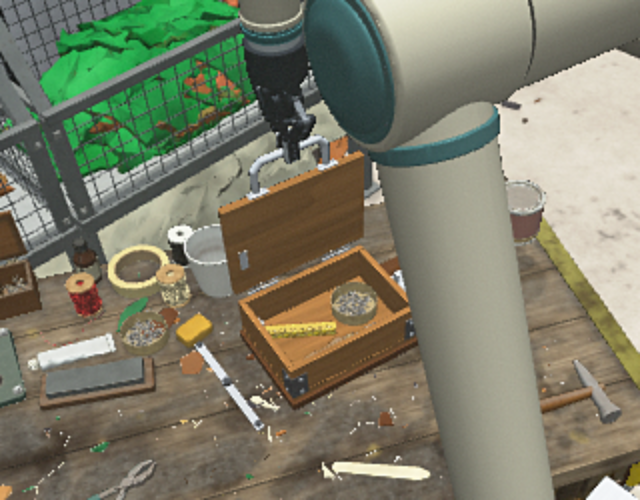

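View pics/w14.png

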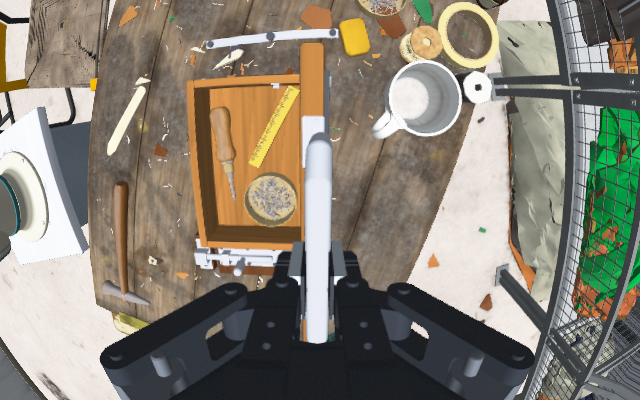

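```bash
python3 -m inch '[[-1,2,0,0,0],[-1,2,0,0,0],[-1,1.5,0,0,0],[-1,0.5,0,0,0],[-1,0,0,0,0],[-1,0,0,0,0],[-1,0,0,0,0]]'; python3 arc.py 1 1.57
python3 - <<'E'
from h import *
P,R,s=tool()
p=eyes.get_image('wrist');cv2.imwrite('pics/w15.png',p['frame'][:,:,::-1])
for k,z in dict(keeper_hole=.027,bolt_knob=.06,lid_hinge=.1005,lid_handle=.318,bolt_tip=.027,chest=0).items():
    for m in mark_of(p,k)[:2]: print(k,np.round(m['point']),round(m['confidence'],2),wat_z(p,m['point'],z,P,R).round(4))
p=eyes.get_image('scene')
for k,z in dict(chest=0,lid_hinge=.1005,lid_handle=.318).items():
    for m in mark_of(p,k)[:2]: print(k,np.round(m['point']),round(m['confidence'],2),at_z(p,m['point'],z).round(4))
p=eyes.get_image('top');cv2.imwrite('pics/t5.png',cv2.resize(p['frame'][100:280,200:460,::-1],None,fx=3,fy=3))
for k,z in dict(chest=0,lid_hinge=.1005,lid_handle=.318).items():
    for m in mark_of(p,k)[:2]: print(k,np.round(m['point']),round(m['confidence'],2),at_z(p,m['point'],z).round(4))
E
python3 arc.py 1 1.57
```

```text
clock: 19.12
position: [0.677, -0.082, 0.306]
ee_rot: [0.011, 0.994, -0.107, -0.004]
contact_force: [-1.4, -3.3, 3.0]
width: 0.0101
theta 1.574 rad 222.7 lat -1.7 F [-1.4 -3.3  3. ] w 0.0101 t 19.1167 q [ 0.011  0.994 -0.107 -0.004]
[-0.8, -1.8, 4.6]
keeper_hole [256. 197.] 0.8 [ 0.4512 -0.1941  0.027 ]
bolt_knob [269. 233.] 0.71 [ 0.5208 -0.2101  0.06  ]
lid_hinge [154. 263.] 0.36 [ 0.6202 -0.0506  0.1005]
lid_handle [268. 314.] 0.71 [ 0.6761 -0.0817  0.318 ]
lid_handle [121. 123.] 0.58 [0.6032 0.01   0.318 ]
bolt_tip [255. 193.] 0.73 [ 0.4447 -0.1914  0.027 ]
chest [158. 262.] 0.75 [ 0.595  -0.0692  0.    ]
chest [212. 303.] 0.79 [ 0.5919 -0.0563  0.    ]
lid_hinge [170. 291.] 0.66 [ 0.6766 -0.091   0.1005]
lid_hinge [113. 282.] 0.22 [ 0.9066 -0.2646  0.1005]
lid_handle [113. 283.] 0.83 [ 0.6784 -0.0861  0.318 ]
lid_handle [211. 306.] 0.25 [0.3925 0.1095 0.318 ]
chest [176. 323.] 0.82 [ 0.5927 -0.0694  0.    ]
chest [217. 362.] 0.59 [ 0.457  -0.1892  0.    ]
lid_hinge [145. 329.] 0.55 [ 0.6691 -0.086   0.1005]
lid_handle [121. 328.] 0.85 [ 0.6788 -0.0788  0.318 ]
theta 1.574 rad 222.7 lat -1.7 F [-1.3 -2.5  2.7] w 0.01 t 19.8667 q [ 0.011  0.994 -0.107 -0.004]
[-0.8, -1.8, 4.7]
```

View pics/w15.png

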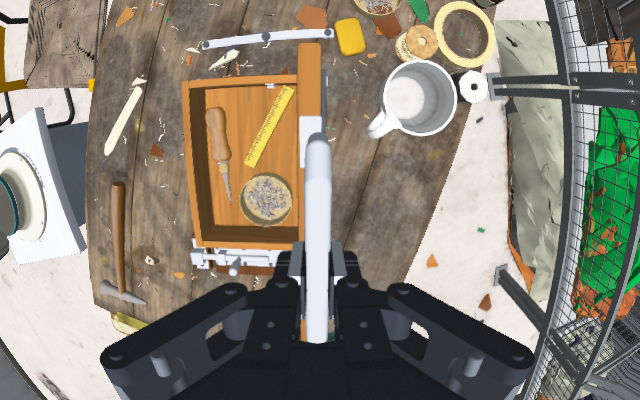

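View pics/t5.png

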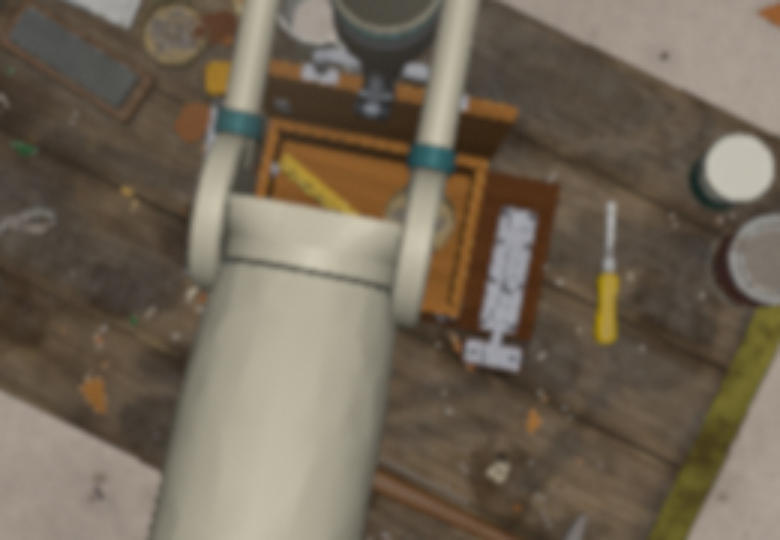

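The wrist camera puts the pin's end about 7 mm past the keeper hole. The chest marks agree with the start within a few mm, and the lid angle is 1.574 and steady.

```bash
python3 -c "
from h import *
print(manip.sign_off())"
```

```text
the job is handed in; nothing more can be done
None
```

I pulled the bolt home, then raised the lid by its bow handle to upright and handed the job in with the gripper still holding it. The hand-in gave no verdict, so this rests on my own last checks.

- **Lid:** the gripper's position puts it at about 1.574 rad. The reading did not change over the last 0.75 s, and the fingers were still on the bar.
- **Bolt:** the knob moved about 37 mm and came up against its stop at about 6 N. With the lid up, the wrist camera showed the pin's end about 7 mm past the middle of the keeper hole; it should be 6 mm.
- **Chest:** the camera marks put it within about 7 mm of where it started. That is about as well as the marks agree with each other.
- **Other things on the bench:** the arm stayed clear of them, and none looked out of place in the last pictures. I did not measure their positions again.

**Disagreements:**
- The gripper's distance from the hinge crept from 218 to about 223 mm on the way up. I think the bar slid about 5 mm towards the fingertips.
- The top camera put the hinge about 8 mm nearer the front than I had estimated. I trusted the wrist and scene cameras and the gripper position instead. If the top camera were right, the lid would be at about 1.61 rad, still within limits.

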